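Pack up the stacking sewing kit

ROBOT

A 6-joint arm with a two-finger parallel gripper is mounted at the origin on the work surface. World frame = base frame: x ahead of the robot, y to its left, z up, the work surface at z = 0. Lengths are in mm, angles in rad, forces in N, time in s.
With the tool pointing down it reaches from about 350 to 975 mm from the base axis. Payload 7.1 kg.
Tool frame: the origin (TCP) lies on the front face of the gripper's body, between the roots of the fingers; the fingertips stand 80 mm ahead of it and the grasp point (between the pads) lies 61 mm ahead of it (env.tips_ahead is the distance from the TCP to the fingertips, in mm); z points along the fingers, y is the line along which they close (so a half turn about z gives the same grasp; the last joint's range is limited). The gripper opens to 88 mm and grips with 3 to 60 N. Pads are 20 mm wide; open, the fingers measure 115 mm over their backs; the gripper's body (75 mm by 178 mm) begins 61 mm behind the grasp point.
Start: joints at [1.206, 0.423, 1.63, -0, 1.089, -0.019], TCP at [211.811, 587.998, 302.675] pointing down, gripper open.
Joint ranges: [-3, 3], [-0.9, 2.11], [0.09, 2.58], [-1.31, 4.45], [0.11, 2.69], [-2.54, 2.54]. Speed limits (rad/s): [2.39, 2.39, 3.01, 3.14, 3.14, 3.14].

INTERFACE

Orientations are given as a unit quaternion [x, y, z, w].
In Python, from station import env, set_gripper, viewer, workorder gives the robot as it stands. Calls block until the motion is done:
- env.reach(position, orientation): joint-space move of the TCP to a pose.
- env.move_l(position, rot=None, rate=150, f_stop=None): straight line of the TCP; rot=None keeps the orientation; rate is the mean speed in mm/s. With f_stop (N) it stops when the force on the tool has changed by that much, and returns True; else False.
- env.move_joints(angles): joint-space move.
- set_gripper(opening): finger opening in mm; the grip force is fixed at half the most; returns when the fingers have stopped.
- env.hold(seconds).
- env.ik(position, orientation): joint angles nearest the present ones, or None.
- env.read_state(): the state.
- viewer.camera(name): name is "side" or "top" or "wrist"; returns the picture (480x640x3 uint8, blue, green, red); there is no depth.
- viewer.camera_params(name): a dict with "fx", "fy", "cx", "cy" (pixels), "dist" ([k1, k2, p1, p2, k3] as OpenCV has them; the pictures are not rectified), "pose" (4x4, takes a point from camera to world coordinates); the wrist camera has in their place "tool_from_camera" (4x4, takes a point from camera to tool coordinates, whose origin is the TCP and whose axes are the flange's). Camera axes: x right, y up, looking along -z (the intrinsics and any distortion apply to the point x, -y, -z); pixel columns grow to the right and rows downward; lengths in mm; the calibration is good to about 2 mm. A picture is of the moment at which its call begins: read the wrist's pose just before it. camera_params takes no time and is no camera call.
A pose or a line that the arm cannot do raises env.IKError and nothing moves.
- workorder.sign_off(): hands the job in; it is judged then, once.
The state is a dict: "time_s": time; "qpos": joint angles; "dq": joint speeds; "tau": joint torques, N m; "tool_pos": TCP position; "orientation": TCP orientation; "force": force on the tool from outside, world axes, zero at the start; "wrist_torque": the same for the moment, N m; "width": finger opening in mm; "grip_force": force on a finger pad.
Only numpy, scipy, OpenCV 4.12 (cv2) and the standard library are available. Lean on these libraries where they do the work, as an engineer would, in place of code of your own. Each camera call takes 0.05 s, during which the arm holds its last target. There are 200 camera calls.

TASK

Pack up the little wooden sewing kit on the craft table. Put the thread reel into its deepest tier, and build the kit on its footed stand: the deepest tier at the bottom, then the tier of medium depth, then the shallow six-part tray, and last the knobbed lid, each fully seated in the one below. Leave the teacup, the scissors and the pencil undisturbed where they are.

Things in the scene. Friction and masses are not known exactly. Their poses are not given: they have to be found in the camera images.
- stand: the kit's footed wooden stand, fixed: a low frame 170 x 60 mm, 20 mm high, on two cross feet, its ends 15 mm longer than the tiers; in its top an empty recess 130 x 50 mm, 6 mm deep. Origin: centre of its underside, on the table; x along its length, z up. The tier's foot drops into the recess, the shoulder rests on the frame: its origin is then 15 mm above the stand's.
- deep_tier: deepest tier: open box, light wood, 140 x 60 mm, 52 mm high, walls 5 mm, no dividers; inner floor 8 mm above origin. Under it a foot 126 x 46 mm, 5 mm deep, lower edges rounded; above it the walls' shoulder, which rests on the rim below. Grip above the shoulder: lower fingers meet the piece below. Next piece's origin seats 47 mm up. Origin: centre of the foot's underside; x along its length, z up.
- middle_tier: tier of medium depth: open box of the same wood, 140 x 60 mm, 38 mm high in all, walls 5 mm, one crosswise divider in the middle. Foot, shoulder and 130 x 50 mm mouth as the deepest tier (the foot has 2 mm to spare all round in the mouth; askew it stays perched up to 5 mm high). Next piece's origin seats 33 mm above this. Origin: centre of the foot's underside; x along its length, z up.
- shallow_tray: shallow tray: open box of the same wood, 140 x 60 mm, 28 mm high in all, walls 5 mm, six compartments (one lengthwise, two crosswise dividers, 8 mm below the rim). Foot, shoulder and mouth as the deepest tier. Next piece's origin seats 23 mm above this. Origin: centre of the foot's underside; x along its length, z up.
- kit_lid: lid: slab of the same wood, 140 x 60 mm, its top 13 mm above the origin, with a round turned knob in the middle of the top: 22 mm across, widest from 21 to 33 mm (its top) above the origin. Foot and shoulder as the deepest tier. Origin: centre of the foot's underside; x along its length, z up.
- thread_reel: thread reel: spool wound full of white thread, one rigid piece, 28 mm across, 34 mm high, upright at the start. Origin: centre of its lower end, z along its axis. In the deepest tier it may stand or lie; the piece above clears it standing by 5 mm. Fingers that enter the tier with it fit along the tier's length, not across its width.
- reel_mid (a point): the middle of the thread reel, on its axis, 17 mm from either end
- teacup: brown stoneware teacup, 74 mm across, 78 mm high, standing on a square cork coaster 84 mm wide and 5 mm thick; to be left alone. Origin: centre of its underside.
- scissors: black-handled scissors lying flat, 175 mm long, about 80 mm wide at the finger loops, 9 mm high; to be left alone. Origin: on the table, near the middle of their length; x points to the blade tips.
- pencil: green pencil lying flat, 171 mm long, 8 mm thick; to be left alone. Origin: on the table, in the middle of its length; x points to the tip.
There are look-alikes about, which are no part of the job. Leave any pink look-alike of the kit_lid alone.

How it is judged (in metres and radians):
At the end, for the whole second after the job is handed in: Stand, deep tier, medium tier, shallow tray, lid, bottom to top: each centred within 6 mm on the piece below, at most 2.5 mm above its seated height, in line within 0.09 rad (either way round), upright within 0.06 rad; the reel's middle inside the deep tier; all let go and at rest (20 mm/s) (horizontal distance between deep_tier and stand below 0.006 m and z of deep_tier in the frame of stand between 0.011 and 0.0175 m and angle between the x axis of deep_tier and the x axis of stand, either way round below 0.09 rad and angle between each of deep_tier, middle_tier, shallow_tray, kit_lid's own z axis and vertical below 0.06 rad and linear speed of each of deep_tier, middle_tier, shallow_tray, kit_lid, thread_reel below 0.02 m/s and horizontal distance between middle_tier and deep_tier below 0.006 m and z of middle_tier in the frame of deep_tier between 0.043 and 0.0495 m and angle between the x axis of middle_tier and the x axis of deep_tier, either way round below 0.09 rad and horizontal distance between shallow_tray and middle_tier below 0.006 m and z of shallow_tray in the frame of middle_tier between 0.029 and 0.0355 m and angle between the x axis of shallow_tray and the x axis of middle_tier, either way round below 0.09 rad and horizontal distance between kit_lid and shallow_tray below 0.006 m and z of kit_lid in the frame of shallow_tray between 0.019 and 0.0255 m and angle between the x axis of kit_lid and the x axis of shallow_tray, either way round below 0.09 rad and x of reel_mid in the frame of deep_tier between -0.065 and 0.065 m and y of reel_mid in the frame of deep_tier between -0.025 and 0.025 m and z of reel_mid in the frame of deep_tier between 0.008 and 0.045 m); the robot touches nothing.
It fails at once if the teacup is shoved (30 mm) or tipped (0.35 rad) (distance of teacup from where it was at the start of the episode above 0.03 m or angle between teacup's own z axis and vertical above 0.35 rad).
It fails at once if the scissors are shoved more than 30 mm (distance of scissors from where it was at the start of the episode above 0.03 m).
It fails at once if the pencil is shoved more than 30 mm (distance of pencil from where it was at the start of the episode above 0.03 m).
It also fails if it takes over 120 s, if anything falls off the work surface, if the arm or the gripper's body presses on something with over 40 N, if the wrist force passes 120 N, or if a joint passes its speed limit or range.

## Working session

There is one attempt and no reset: what is moved stays moved. The work goes in short steps, each a Python script; the robot and the scene stay as the last script left them, time stands still between calls to the robot, and variables do not carry over. Pictures are saved under pics/ and viewed, at most 14 in all, crops included, and the job is handed in when it is done.

```bash
mkdir -p pics; ls; python3 - <<'E'
from station import env, set_gripper, viewer, workorder
import cv2
for n in ("top","side"):
    cv2.imwrite(f"pics/{n}0.png",viewer.camera(n)); print(n,viewer.camera_params(n))
print(viewer.camera_params("wrist")); print(env.read_state())
E
```

```text
pics
top {'fx': 505.5857322010671, 'fy': 505.5857322010671, 'cx': 329.4293521092641, 'cy': 238.70668804596664, 'dist': array([-0.09960177,  0.        ,  0.        ,  0.        ,  0.        ]), 'pose': array([[ 7.85730613e-03,  9.94943029e-01, -1.00133075e-01,
         3.68893438e+02],
       [-9.99756788e-01,  5.75263333e-03, -2.12901953e-02,
         1.57168482e+00],
       [-2.06065025e-02,  1.00276005e-01,  9.94746247e-01,
         9.86981625e+02],
       [ 0.00000000e+00,  0.00000000e+00,  0.00000000e+00,
         1.00000000e+00]])}
side {'fx': 605.9780352966782, 'fy': 605.9780352966782, 'cx': 321.30079503736437, 'cy': 242.17828135265478, 'dist': array([-0.15582757,  0.        ,  0.        ,  0.        ,  0.        ]), 'pose': array([[-9.90705381e-01,  6.65934784e-02, -1.18609264e-01,
         2.82895018e+02],
       [-1.35952640e-01, -5.13230854e-01,  8.47414285e-01,
         1.24553718e+03],
       [-4.44166900e-03,  8.55663134e-01,  5.17514128e-01,
         8.16565685e+02],
       [ 0.00000000e+00,  0.00000000e+00,  0.00000000e+00,
         1.00000000e+00]])}
{'fx': 350.802286
[... 520 characters left out ...]
00e+00]])}
{'time_s': 0.1, 'qpos': array([ 1.20603793e+00,  4.23749764e-01,  1.63057733e+00,  8.33346059e-06,
        1.08862089e+00, -1.89914376e-02]), 'dq': array([-0.00035214, -0.00140541, -0.00292483, -0.00188163, -0.00099658,
       -0.00032865]), 'tau': array([-1.69205523e-04, -5.45614100e+01, -2.74323732e+01,  6.44979766e-02,
        1.88493286e-02, -7.72179828e-05]), 'tool_pos': array([211.65706696, 587.66461642, 302.00275831]), 'orientation': array([ 1.72025424e-01,  9.85092277e-01, -6.64524076e-04, -1.32852996e-04]), 'force': array([ 0.01736232, -0.38032367,  0.43215429]), 'wrist_torque': array([-0.00018556, -0.03865134, -0.05054316]), 'grip_force': 0.0, 'width': 87.94262342322709}
```

View pics/top0.png

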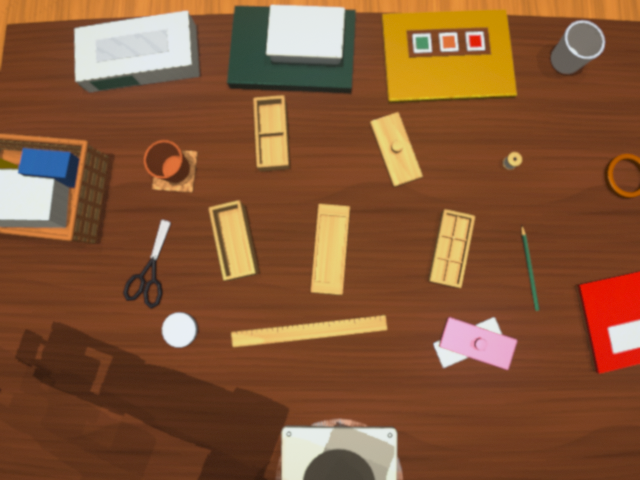

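View pics/side0.png

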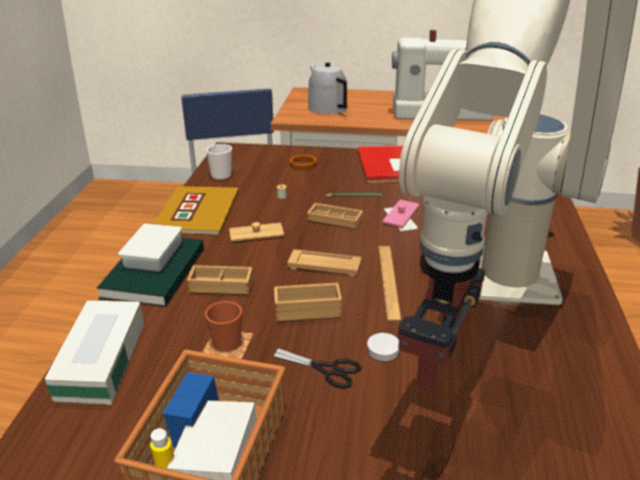

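```bash
cat > h.py <<'E'
from station import env, set_gripper, viewer, workorder
import cv2, numpy as np
from scipy.spatial.transform import Rotation as Rn
def rays(name, uv, pose=None):
    p=viewer.camera_params(name); K=np.array([[p["fx"],0,p["cx"]],[0,p["fy"],p["cy"]],[0,0,1]])
    n=cv2.undistortPoints(np.float64(uv).reshape(-1,1,2),K,p["dist"]).reshape(-1,2)
    T=p["pose"] if pose is None else pose@p["tool_from_camera"]
    return T[:3,3],(T[:3,:3]@np.c_[n[:,0],-n[:,1],-np.ones(len(n))].T).T
def onplane(name,uv,z,pose=None):
    o,d=rays(name,uv,pose); return (o+d*((z-o[2])/d[:,2])[:,None])[:,:2]
def toolpose():
    s=env.read_state(); T=np.eye(4); T[:3,:3]=Rn.from_quat(s["orientation"]).as_matrix(); T[:3,3]=s["tool_pos"]; return T
def wood(img):
    h=cv2.cvtColor(img,cv2.COLOR_BGR2HSV); m=cv2.inRange(h,(14,50,110),(32,200,255))
    return cv2.morphologyEx(m,cv2.MORPH_CLOSE,np.ones((5,5)))
def contours(m,amin): return [c for c in cv2.findContours(m,cv2.RETR_EXTERNAL,cv2.CHAIN_APPROX_NONE)[0] if cv2.contourArea(c)>amin]
def rect(xy):
    (c,s,a)=cv2.minAreaRect(np.float32(xy)); a=np.deg2rad(a)
    if s[0]<s[1]: a+=np.pi/2; s=s[::-1]
    return np.array(c),(a+np.pi/2)%np.pi-np.pi/2,s   # centre, yaw of the long axis, sizes
def q(yaw): return (Rn.from_euler("z",yaw)*Rn.from_euler("x",np.pi)).as_quat()
E
python3 - <<'E'
from h import *
im=cv2.imread("pics/top0.png"); m=wood(im)
for c in contours(m,60):
    r=cv2.boundingRect(c); print("px",r,[ (z,rect(onplane("top",c.reshape(-1,2),z))) for z in (20,)])
E
```

```text
px (230, 314, 158, 34) [(20, (array([290.42651367,  61.24557495]), np.float64(-1.4502054381917744), (299.690673828125, 32.635623931884766)))]
px (429, 209, 47, 80) [(20, (array([ 450.01062012, -213.49760437]), np.float64(-0.21302505717294729), (147.0706329345703, 66.6378173828125)))]
px (310, 203, 41, 93) [(20, (array([447.2791748 ,  21.14885521]), np.float64(-0.07920067976424772), (175.6819610595703, 65.34585571289062)))]
px (208, 200, 48, 81) [(20, (array([462.91448975, 212.53875732]), np.float64(0.2353055455504982), (151.36827087402344, 68.36061096191406)))]
px (503, 151, 20, 19) [(20, (array([ 622.73498535, -336.76586914]), np.float64(-0.7976371862400979), (42.51568603515625, 30.553298950195312)))]
px (152, 150, 46, 42) [(20, (array([601.87036133, 331.18130493]), np.float64(-0.07873009919963092), (84.38541412353516, 84.1084976196289)))]
px (370, 112, 53, 75) [(20, (array([ 645.23809814, -106.62567902]), np.float64(0.34437502503382755), (143.4903564453125, 65.06301879882812)))]
px (253, 95, 36, 74) [(20, (array([680.83270264, 141.08500671]), np.float64(0.07671147302762127), (148.67384338378906, 67.11506652832031)))]
px (0, 0, 640, 67) [(20, (array([910.77868652,  61.84289551]), np.float64(1.56252068686553), (1397.986328125, 159.27166748046875)))]
```

```bash
cat >> h.py <<'E'
P={"deep":((463,210),.235,52),"stand":((447,21),-.079,20),"middle":((680,140),.077,38),"tray":((450,-213),-.213,28),"lid":((645,-107),.344,13)}
def look(name,save=None,dz=190,amin=3000):
    (x,y),a,z=P[name]; env.reach([x,y,z+dz],q(a+np.pi)); env.hold(.3)
    T=toolpose(); im=viewer.camera("wrist")
    if save: cv2.imwrite(save,im)
    best=None
    for c in contours(wood(im),amin):
        r=rect(onplane("wrist",c.reshape(-1,2),z,T)); d=np.hypot(*(r[0]-[x,y]))
        if d<40 and (best is None or d<best[0]): best=(d,)+r
    print(name,best); return best
E
python3 - <<'E'
from h import *
for n,((x,y),a,z) in P.items():
    for f in (0,np.pi):
        j=[env.ik([x,y,h],q(a+f)) for h in (z+190,75)]; print(n,f,[None if v is None else np.round(v,2) for v in j])
t=env.read_state()["time_s"]
look("stand","pics/w_stand.png"); look("deep","pics/w_deep.png"); print(env.read_state()["time_s"]-t)
a=cv2.hconcat([cv2.imread("pics/w_stand.png"),cv2.imread("pics/w_deep.png")]); cv2.imwrite("pics/v1.png",cv2.resize(a,(800,300)))
E
```

```text
deep 0 [array([ 0.4 ,  0.34,  1.93, -0.  ,  0.87,  1.74]), array([ 0.4 ,  0.64,  1.99, -0.  ,  0.52,  1.74])]
deep 3.141592653589793 [array([ 0.4 ,  0.34,  1.93,  0.  ,  0.87, -1.4 ]), array([ 0.4 ,  0.64,  1.99,  0.  ,  0.52, -1.4 ])]
stand 0 [array([ 0.02,  0.31,  2.08, -0.  ,  0.75,  1.67]), array([ 0.02,  0.6 ,  2.12, -0.  ,  0.43,  1.67])]
stand 3.141592653589793 [array([ 0.02,  0.31,  2.08,  0.  ,  0.75, -1.47]), array([ 0.02,  0.6 ,  2.12, -0.  ,  0.43, -1.47])]
middle 0 [array([ 0.19,  0.6 ,  1.51, -0.  ,  1.02,  1.68]), array([ 0.19,  0.81,  1.55, -0.  ,  0.79,  1.68])]
middle 3.141592653589793 [array([ 0.19,  0.6 ,  1.51,  0.  ,  1.02, -1.46]), array([ 0.19,  0.81,  1.55,  0.  ,  0.79, -1.46])]
tray 0 [array([-0.47,  0.36,  1.97, -0.  ,  0.81,  1.32]), array([-0.47,  0.63,  2.01, -0.  ,  0.5 ,  1.32])]
tray 3.141592653589793 [array([-0.47,  0.36,  1.97,  0.  ,  0.81, -1.82]), array([-0.47,  0.63,  2.01,  0.  ,  0.5 , -1.82])]
lid 0 [array([-0.18,  0.58,  1.62, -0.  ,  0.94,  1.04]), array([-0.18,  0.76,  1.65, -0.  ,  0.73,  1.04])]
lid 3.141592653589793 [array([-0.18,  0.58,  1.62,  0.  ,  0.94, -2.1 ]), array([-0.18,  0.76,  1.65,  0.  ,  0.73, -2.1 ])]
stand (np.float64(1.9350710793270707), array([448.12866211,  19.42817879]), np.float64(-0.08056262034571482), (170.0575408935547, 60.92336654663086))
deep (np.float64(6.425637454015356), array([460.72460938, 203.99072266]), np.float64(0.23227520112512434), (140.46209716796875, 60.99605941772461))
3.7083
```

View pics/v1.png

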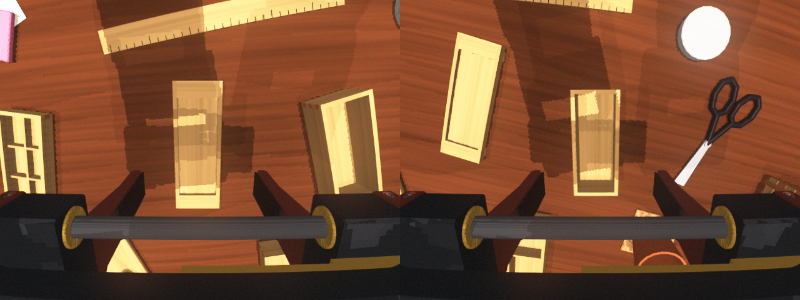

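```bash
cat >> h.py <<'E'
SX,SA=np.array([448.13,19.43]),-.0806
def place(org,tips,clear,down=8):
    """org: seated origin height; tips: fingertip height above the piece's origin"""
    zt=org+tips+80; yaw=q(SA+np.pi)
    env.reach([*SX,zt+clear],yaw); env.hold(.2)
    env.move_l([*SX,zt+12],rate=120); env.hold(.2)
    hit=env.move_l([*SX,zt-3],rate=20,f_stop=down)
    z=env.read_state()["tool_pos"][2]; print("contact",hit,"height over seat",z-zt); return z-zt
def pick(xy,a,tips,lift,oz=0):
    env.reach([*xy,oz+tips+80+60],q(a+np.pi)); set_gripper(88)
    env.move_l([*xy,oz+tips+80],rate=100); set_gripper(20)
    s=env.read_state(); print("width",s["width"],"z",s["tool_pos"],"grip",s["grip_force"])
    env.move_l([*xy,oz+tips+80+lift],rate=150)
def rel(up=70,w=88):
    set_gripper(w); s=env.read_state()["tool_pos"]; env.move_l([s[0],s[1],s[2]+up],rate=150); print("t",env.read_state()["time_s"])
E
python3 - <<'E'
from h import *
pick([460.72,203.99],.2323,10,60)
h=place(15,10,50)
if h<1.5: rel()
E
```

```text
width 59.748261379871046 z [460.88243838 204.04993627  90.3293544 ] grip 29.996454119682312
contact True height over seat 0.08096631939432086
t 9.8
```

```bash
python3 - <<'E'
from h import *
(x,y),a,z=P["stand"]; P["deep"]=((448,19.4),SA,67); look("deep","pics/w1.png")
env.reach([622,-337,34+190],q(SA+np.pi/2)); env.hold(.3); T=toolpose(); np.save("T.npy",T)
im=viewer.camera("wrist"); cv2.imwrite("pics/w2.png",im)
p=viewer.camera_params("wrist"); print(env.read_state()["qpos"])
cv2.imwrite("pics/v2.png",cv2.hconcat([im[100:380,160:480],cv2.imread("pics/w1.png")[100:380,160:480]]))
E
```

```text
deep (np.float64(6.454410212733589), array([441.58328247,  20.09652519]), np.float64(-0.0807114910506499), (154.1134033203125, 60.81050109863281))
[-5.12592450e-01  6.26520016e-01  1.48128841e+00 -6.79972550e-06
  1.03354958e+00 -4.32863951e-01]
```

View pics/v2.png

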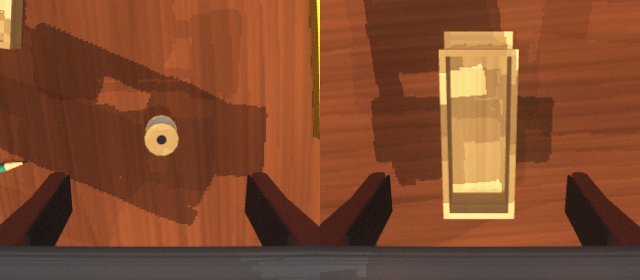

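```bash
python3 - <<'E'
from h import *
im=cv2.imread("pics/w2.png"); T=np.load("T.npy")
for c in contours(wood(im),300):
    p=c.reshape(-1,2)
    if abs(p.mean(0)-[321,239]).max()<30:
        xy=onplane("wrist",p,34,T); (cx,cy),r=cv2.minEnclosingCircle(np.float32(xy)); print(cx,cy,r, rect(xy), cv2.boundingRect(c))
if 12<r<17:
    yaw=SA+np.pi/2; z=20+61-3   # grip reel 17-20 mm up
    env.move_l([cx,cy,z+30],rate=150); env.move_l([cx,cy,z],rate=60); set_gripper(10)
    print(env.read_state()["width"],env.read_state()["grip_force"])
    env.move_l([cx,cy,200]); env.reach([448.4,19.5,200],q(yaw)); env.hold(.2)
    env.move_l([448.4,19.5,z+23+12],rate=120)
    print(env.move_l([448.4,19.5,z+23-3],rate=20,f_stop=5), env.read_state()["tool_pos"][2]-z-23)
    rel(100,45)
    env.move_l([448.4,19.5,260]); P["deep"]=((448,19.4),SA,67); look("deep","pics/w3.png",amin=2000)
E
```

```text
624.0538330078125 -335.0881042480469 16.93846321105957 (array([ 623.92315674, -334.9397583 ]), np.float64(1.4894111891465114), (33.2105827331543, 27.43648338317871)) (304, 215, 35, 41)
26.97055437371625 31.367621789686382
True 2.3145099318294626
t 20.3167
deep (np.float64(6.287260265462459), array([441.74984741,  20.08208084]), np.float64(-0.08046075443401879), (153.7478790283203, 61.01464080810547))
```

View pics/w3.png

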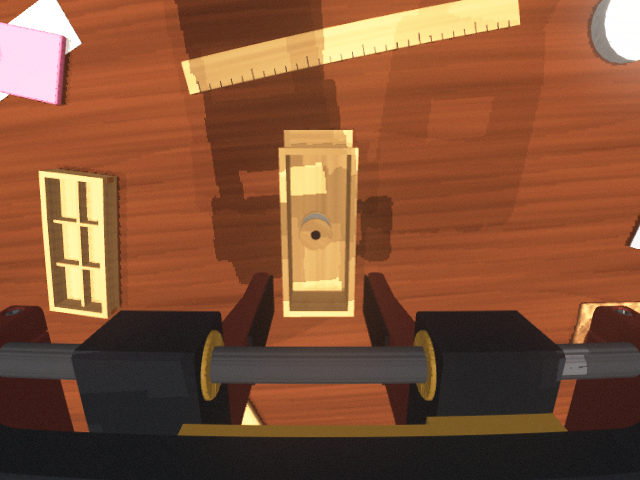

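```bash
sed -i 's/^SX,SA=.*/SX,SA=np.array([448.4,19.5]),-.0806/' h.py; cat > s.py <<'E'
from h import *
import sys
n,org,tips=sys.argv[1],float(sys.argv[2]),10
set_gripper(88); b=look(n,f"pics/l_{n}.png")
assert b and abs(b[3][0]-140)<3 and abs(b[3][1]-60)<3
pick(b[1],b[2],tips,60 if n=="tray" else 110)
s=env.read_state()["tool_pos"]; env.move_l([s[0],s[1],max(s[2],org+tips+80+45)])
h=place(org,tips,45)
if h<1.5: rel()
E
python3 s.py middle 62
```

```text
middle (np.float64(4.985572468555121), array([675.86053467, 137.22137451]), np.float64(0.07724992258814334), (140.73301696777344, 60.81683349609375))
width 59.952316523919635 z [676.05433182 137.22971673  90.46189072] grip 30.00054806470871
contact True height over seat 0.2993693279558727
t 31.5
```

```bash
python3 s.py tray 95
```

```text
tray (np.float64(0.9049784545983051), array([ 449.44000244, -213.71090698]), np.float64(-0.21579461154857604), (140.61199951171875, 60.84535217285156))
width 59.82651281860208 z [ 449.58596774 -213.76725163   90.30537459] grip 29.994322657585144
contact True height over seat 0.17037139893847097
t 39.7083
```

```bash
python3 - <<'E'
from h import *
b=look("lid","pics/l_lid.png")
assert b and abs(b[3][0]-140)<3 and abs(b[3][1]-60)<3
pick(b[1],b[2],15.5,150)
T=toolpose(); cv2.imwrite("pics/held.png",viewer.camera("wrist"))
h=place(118,15.5,40)
if h<1.5: rel()
env.move_l([*SX,330]); env.hold(.3); T=toolpose(); im=viewer.camera("wrist"); cv2.imwrite("pics/end.png",im)
for c in contours(wood(im),3000):
    print(rect(onplane("wrist",c.reshape(-1,2),131,T)))
cv2.imwrite("pics/side1.png",viewer.camera("side"))
a=cv2.hconcat([im,cv2.imread("pics/side1.png")]); cv2.imwrite("pics/v3.png",cv2.resize(a,(800,300)))
E
```

```text
lid (np.float64(3.7261446165521366), array([ 647.89031982, -109.35163879]), np.float64(0.3396957178405038), (139.0098876953125, 59.971946716308594))
width 20.58999722400054 z [ 647.91080049 -109.38315215   95.46605751] grip 27.826332126860507
contact True height over seat -0.11845420170246257
t 48.6333
(array([655.14459229, 156.66294861]), np.float64(1.489983901938933), (363.2593994140625, 22.744773864746094))
(array([441.95831299,  20.20180321]), np.float64(-0.08181483869026973), (151.1402587890625, 60.071067810058594))
(array([316.52471924,  49.54563141]), np.float64(-1.4504445900576632), (206.70379638671875, 20.191068649291992))
```

View pics/v3.png

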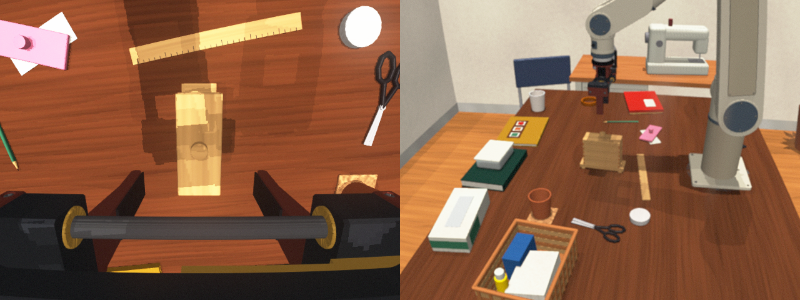

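The left half shows the lid on the stack, in line with it, knob near (199,150). The right half shows the closed stack on its stand near (603,152), with the cup, scissors and pencil in place. I'll check the seams close up.

```bash
python3 - <<'E'
import cv2
a=cv2.imread("pics/side1.png")[200:290,280:400]; cv2.imwrite("pics/v4.png",cv2.resize(a,None,fx=5,fy=5,interpolation=cv2.INTER_CUBIC))
E
```

```text
(no output)
```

View pics/v4.png

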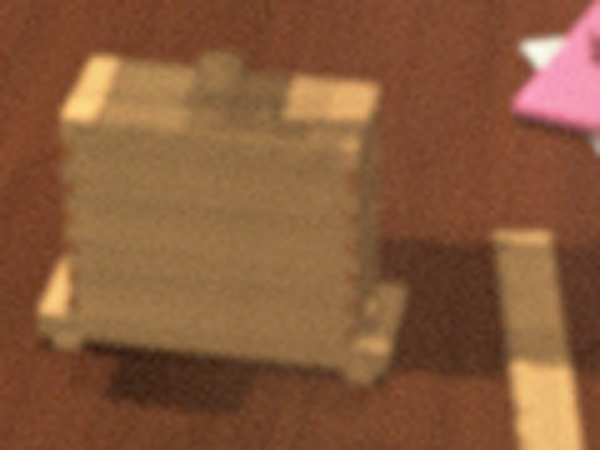

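The crop shows a flush, upright stack with no gaps. The lid's top runs from (65,120) to (380,90), and the knob is at (218,70). Every contact height was also within 0.3 mm of seated.

```bash
python3 -c "
from station import workorder
print(workorder.sign_off())"
```

```text
the job is handed in; nothing more can be done
None
```

The sewing kit is packed and handed in: the reel is in the deepest tier and all four pieces are stacked on the stand, each within 0.3 mm of its seated height, with the cup, scissors and pencil untouched; the sign-off gave no verdict.

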